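# Find the rocking cover on the garnish well and press it home

## Robot

A 6-joint arm with a two-finger parallel gripper is mounted at the origin on the work surface. World frame = base frame: x ahead of the robot, y to its left, z up, the work surface at z = 0. Lengths are in mm, angles in rad, forces in N, time in s.
With the tool pointing down it reaches from about 275 to 825 mm from the base axis. Payload 4.9 kg.
Tool frame: the origin (TCP) lies at the very end of the fingers, on their centre line; the grasp point (between the pads) lies 19 mm behind it; z points along the fingers, y is the line along which they close (so a half turn about z gives the same grasp; the last joint's range is limited). The gripper opens to 85 mm and grips with 20 to 120 N. Pads are 22 mm wide; open, the fingers measure 114 mm over their backs; the gripper's body (76 mm by 85 mm) begins 54 mm behind the grasp point. The pads swing forward as they close: fully open they stand 13 mm farther back than shut.
Start: joints at [-1.365, 0.326, -0.193, 1.052, 0, 1.437], TCP at [183.327, -518.565, 208.481] pointing down, gripper open.
Joint ranges: [-2.65, 2.65], [-0.97, 1.79], [-1.3, 1.35], [-1.93, 2.1], [-1.47, 1.37], [-3.14, 3.14]. Speed limits (rad/s): [2.57, 2.57, 3.14, 3.14, 3.14, 3.14].

## Interface

Orientations are given as [roll, pitch, yaw] about the fixed x, y, z axes, in that order (R = Rz(yaw) Ry(pitch) Rx(roll)).
In Python, from bench import bot, solve_ik, imaging gives the robot as it stands. Calls block until the motion is done:
- bot.move_ptp(position, orientation): joint-space move of the TCP to a pose.
- bot.movel(position, rot=None, max_speed=150, threshold=None): straight line of the TCP; rot=None keeps the orientation; max_speed is the mean speed in mm/s. With threshold (N) it stops when the force on the tool has changed by that much, and returns True; else False.
- bot.move_j(angles): joint-space move.
- bot.grip(opening, effort=None): opening from 0.0 (shut) to 1.0 (fully open); effort is the grip in N (None keeps the last); returns when the fingers have stopped.
- bot.dwell(seconds).
- solve_ik(position, orientation): joint angles nearest the present ones, or None.
- bot.get_state(): the state.
- imaging.capture(name): name is "scene" or "top" or "wrist"; returns the picture (420x560x3 uint8, blue, green, red); there is no depth.
- imaging.camera_model(name): a dict with "K" (3x3 intrinsics, pixels), "position" and "rotation" of the camera in the world. Camera axes: x right, y up, looking along -z (the intrinsics and any distortion apply to the point x, -y, -z); pixel columns grow to the right and rows downward; lengths in mm; the calibration is good to about 2 mm. A picture is of the moment at which its call begins: read the wrist's pose just before it. camera_model takes no time and is no camera call; for the wrist camera it gives the pose at the moment of the call.
A pose or a line that the arm cannot do raises bot.IKError and nothing moves.
- bot.sign_off(): hands the job in; it is judged then, once.
The state is a dict: "t": time; "qpos": joint angles; "joint_velocities": joint speeds; "effort": joint torques, N m; "tcp_pos": TCP position; "orientation": TCP orientation; "contact_force": force on the tool from outside, world axes, zero at the start; "wrist_torque": the same for the moment, N m; "opening": opening from 0.0 (shut) to 1.0 (fully open); "gripper_force": force on a finger pad.
Only numpy, scipy, OpenCV 4.12 (cv2) and the standard library are available. Lean on these libraries where they do the work, as an engineer would, in place of code of your own. Each camera call takes 0.05 s, during which the arm holds its last target. There are 200 camera calls.

## Task

One of the four steel covers on the garnish well is not seated. Press lightly with the fingertips near the edge of one cover after another until you find the one that rocks, then press that one firmly down in its middle until it is fully home on its ledge, and move clear. Do not push the sound covers down out of their places, do not lift any cover, and leave the other things on the counter alone.

Things in the scene. Friction and masses are not known exactly. Their poses are not given: they have to be found in the camera images.
- well: metal garnish well fixed on the counter, 149 (x) x 527 (y) x 96 high, origin at the centre of its underside. Four square pockets, 112 wide, in a row along its y at -189, -63, 63, 189. Each holds a cover, carried by a rubber seat out of sight: three broad flat seats (84 square) and, under the loose cover, only a round hump 18 across in the middle
- cover_1: square steel cover lying free in its pocket, 104 x 104 x 13, about 0.22 kg, with a round black knob 22 across, 15 high, in the middle of its top; all four alike. Origin: centre of its underside, z up. All start level, 3 to 9.5 above the ledge; height does not tell. Pressed lightly 40 from the middle a sound one stays level; the loose one rocks 0.16 rad (dips 3 to 5 there, 1 to 2 N) and levels again
- pan_1 (a point): centre of the pocket of cover_1 (at y = -189 in the well), at the height of its ledge, 85 above the counter. The loose cover, once home, rests on this ledge (opening 90 wide); the guard wall round the pocket is 11 higher than the ledge, 14 wide between pockets
- cover_2: square steel cover lying free in its pocket, 104 x 104 x 13, about 0.22 kg, with a round black knob 22 across, 15 high, in the middle of its top; all four alike. Origin: centre of its underside, z up. All start level, 3 to 9.5 above the ledge; height does not tell. Pressed lightly 40 from the middle a sound one stays level; the loose one rocks 0.16 rad (dips 3 to 5 there, 1 to 2 N) and levels again
- pan_2 (a point): centre of the pocket of cover_2 (at y = -63 in the well), at the height of its ledge, 85 above the counter. The loose cover, once home, rests on this ledge (opening 90 wide); the guard wall round the pocket is 11 higher than the ledge, 14 wide between pockets
- cover_3: square steel cover lying free in its pocket, 104 x 104 x 13, about 0.22 kg, with a round black knob 22 across, 15 high, in the middle of its top; all four alike. Origin: centre of its underside, z up. All start level, 3 to 9.5 above the ledge; height does not tell. Pressed lightly 40 from the middle a sound one stays level; the loose one rocks 0.16 rad (dips 3 to 5 there, 1 to 2 N) and levels again
- pan_3 (a point): centre of the pocket of cover_3 (at y = 63 in the well), at the height of its ledge, 85 above the counter. The loose cover, once home, rests on this ledge (opening 90 wide); the guard wall round the pocket is 11 higher than the ledge, 14 wide between pockets
- cover_4: square steel cover lying free in its pocket, 104 x 104 x 13, about 0.22 kg, with a round black knob 22 across, 15 high, in the middle of its top; all four alike. Origin: centre of its underside, z up. All start level, 3 to 9.5 above the ledge; height does not tell. Pressed lightly 40 from the middle a sound one stays level; the loose one rocks 0.16 rad (dips 3 to 5 there, 1 to 2 N) and levels again
- pan_4 (a point): centre of the pocket of cover_4 (at y = 189 in the well), at the height of its ledge, 85 above the counter. The loose cover, once home, rests on this ledge (opening 90 wide); the guard wall round the pocket is 11 higher than the ledge, 14 wide between pockets
- loose (a joint): how far the hump under the loose cover (place in the row unknown) has been pressed down, m: 0 at the start, about 0.007 when the cover is home. It gives under about 16 N on the middle of the cover, which then sinks to a hard stop on the ledge; it stays where it was pressed. A press near the edge hardly moves it
- firm_a (a joint): how far one of the three broad rubber seats (in no particular place in the row) has been crushed, m: 0 at the start. It gives under about 16 N anywhere on its cover and stays crushed; a light press leaves 1 to 2 mm, which does no harm, but it must not be crushed
- firm_b (a joint): how far one of the three broad rubber seats (in no particular place in the row) has been crushed, m: 0 at the start. It gives under about 16 N anywhere on its cover and stays crushed; a light press leaves 1 to 2 mm, which does no harm, but it must not be crushed
- firm_c (a joint): how far one of the three broad rubber seats (in no particular place in the row) has been crushed, m: 0 at the start. It gives under about 16 N anywhere on its cover and stays crushed; a light press leaves 1 to 2 mm, which does no harm, but it must not be crushed
- pot: small steel saucepan with two loop handles, 124 across, 70 high, beyond the well; origin under its middle. Bystander
- beaker: steel beaker, 68 across, 100 high, beyond the well; origin under its middle. Bystander
- spatula: spatula with a blue handle, 240 long, lying on the counter beyond the end of the well on its +y side; origin under its middle. Bystander
There are look-alikes about, which are no part of the job. Leave any turquoise look-alike of the cover_1 alone.

How it is judged:
By the outcome, as a careful person would: the job done as asked, in the order asked, and still so for the second after the job is handed in, with the robot touching nothing.
It also fails if it takes over 48 s, if anything falls off the work surface, if the arm or the gripper's body presses on something with over 40 N, if the wrist force passes 120 N, or if a joint passes its speed limit or range.

## Working session

There is one attempt and no reset: what is moved stays moved. The work goes in short steps, each a Python script; the robot and the scene stay as the last script left them, time stands still between calls to the robot, and variables do not carry over. Pictures are saved under pics/ and viewed, at most 10 in all, crops included, and the job is handed in when it is done.

```bash
ls; mkdir -p pics
python3 - <<'E'
from bench import bot, imaging
import cv2
for n in ("top","scene"):
    im=imaging.capture(n); cv2.imwrite(f"pics/{n}0.png",im)
    m=imaging.camera_model(n); print(n,m)
s=bot.get_state(); print(s["t"],s["tcp_pos"],s["orientation"],s["contact_force"])
E
```

```text
pics
top {'K': array([[420.3469182 ,   0.        , 285.20009035],
       [  0.        , 420.3469182 , 213.63980679],
       [  0.        ,   0.        ,   1.        ]]), 'position': array([ 371.25031288,  -67.13338862, 1187.18304747]), 'rotation': array([ 0.15496073, -0.01146847, -1.55741077])}
scene {'K': array([[526.38380905,   0.        , 276.33959147],
       [  0.        , 526.38380905, 210.90822623],
       [  0.        ,   0.        ,   1.        ]]), 'position': array([1396.07099183, -597.81659377, 1035.42177661]), 'rotation': array([0.80303768, 0.01470972, 0.98904245])}
0.1 [ 183.19767838 -518.00539772  207.78010346] [-3.14004898e+00 -1.94052010e-04  3.39770440e-01] [-0.07979333  0.29033862  0.30348512]
```

View pics/top0.png

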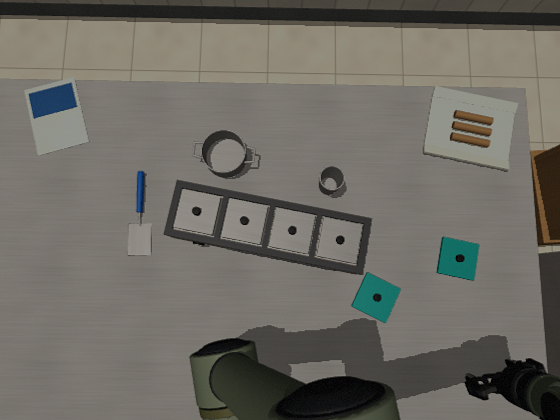

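View pics/scene0.png

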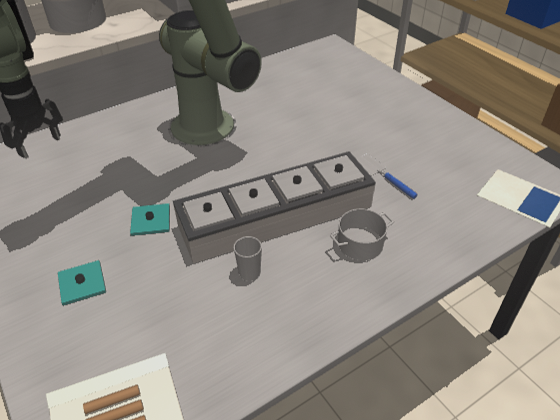

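The top view shows the four steel covers in the grey well, with knobs at (196,211), (244,220), (292,230) and (340,240). The turquoise look-alikes are at (460,258) and (377,297), the spatula at (140,210), the pot at (224,155) and the beaker at (332,181). The spatula marks the +y end, so cover_4 is at the left of the picture and cover_1 at the right. I choose the steel row in the well and check it in a close crop.

```bash
python3 - <<'E'
import cv2
im=cv2.imread("pics/top0.png")[170:285,155:385]
cv2.imwrite("pics/crop.png",cv2.resize(im,None,fx=3.4,fy=3.4,interpolation=cv2.INTER_CUBIC))
E
cat > h.py <<'E'
import numpy as np, cv2
from scipy.spatial.transform import Rotation as R
from bench import bot, imaging
def px2w(m,u,v,z):
    d=np.linalg.inv(m["K"])@[u,v,1]; d=R.from_euler("xyz",m["rotation"]).apply(d*[1,-1,-1])
    p=np.array(m["position"]); return p+d*(z-p[2])/d[2]
E
```

```text
(no output)
```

View pics/crop.png

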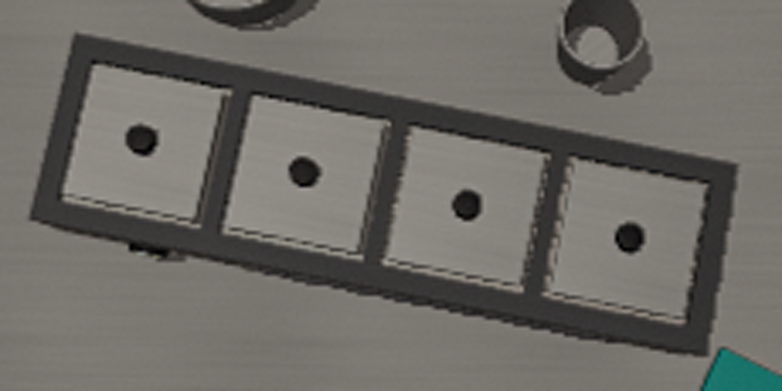

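The crop shows the steel covers, knobs at crop pixels (141,139), (304,171), (467,205) and (629,237). The rim corners are at (76,34), (737,164), (707,355) and (32,219).

Run:
```python
from h import *
from bench import solve_ik
m=imaging.camera_model("top")
f=lambda u,v,z: px2w(m,155+(u+.5)/3.4-.5,170+(v+.5)/3.4-.5,z)
C=np.array([f(*p,96) for p in[(76,34),(737,164),(707,355),(32,219)]]); print(C.round(1))
print("sides",[np.linalg.norm(C[i]-C[(i+1)%4]).round(1) for i in range(4)])
K=np.array([f(*p,118) for p in[(141,139),(304,171),(467,205),(629,237)]]); print(K.round(1))
c=(C.mean(0)+0)[:2]; d=K[0]-K[3]; yaw=np.arctan2(-d[0],d[1]); d2=C[0]+C[3]-C[1]-C[2]
print(c,K.mean(0),yaw,np.arctan2(-d2[0],d2[1]))
ey=np.array([-np.sin(yaw),np.cos(yaw)]); ex=np.array([np.cos(yaw),np.sin(yaw)])
for i in range(4):
  p=K.mean(0)[:2]+ey*(-189+126*i)
  for o in (yaw,):
    for r in (0,-40): 
      q=p+r*ex; print(i+1,q.round(1),solve_ik([*q,110],[np.pi,0,o]), solve_ik([*q,180],[np.pi,0,o]) is not None)
```

```text
[[ 628.8  210.9   96. ]
 [ 534.  -304.2   96. ]
 [ 387.4 -278.8   96. ]
 [ 483.4  236.8   96. ]]
sides [np.float64(523.8), np.float64(148.8), np.float64(524.4), np.float64(147.7)]
[[ 543.   152.   118. ]
 [ 520.5   28.2  118. ]
 [ 496.5  -95.1  118. ]
 [ 474.1 -217.1  118. ]]
[508.40460362 -33.82318991] [508.51566145 -33.01672965 118.        ] -0.18473194489733757 -0.18297713852825395
1 [ 473.8 -218.8] [-0.57412399  0.36468435 -0.40991273  0.79619925  0.          2.75220061] True
1 [ 434.5 -211.5] [-0.60584854  0.30004875 -0.50743832  0.76330925  0.          2.72047606] True
2 [496.9 -94.9] [-0.33477448  0.33808352 -0.45070063  0.78201217  0.          2.99155011] True
2 [457.6 -87.6] [-0.3477573   0.27096525 -0.54951287  0.75031821  0.          2.9785673 ] True
3 [520.1  28.9] [-0.08623864  0.36303331 -0.41247007  0.79529295  0.         -3.04309935] True
3 [480.8  36.3] [-0.07797828  0.29825253 -0.51007036  0.76247344  0.         -3.03483899] True
4 [543.2 152.8] [ 0.14334062  0.43551119 -0.29714706  0.83813807  0.         -2.81352009] True
4 [503.9 160.1] [ 0.16800194  0.3761144  -0.3921167   0.80256522  0.         -2.78885876] True
```

```bash
cat >> h.py <<'E'
yaw=-0.184; ey=np.array([-np.sin(yaw),np.cos(yaw)]); ex=np.array([np.cos(yaw),np.sin(yaw)])
rot=[np.pi,0,yaw+np.pi]
def at(i,r,z): return [*(np.array([508.5,-33.3])+ey*(-189+126*(i-1))+r*ex),z]
def fz(): return bot.get_state()["contact_force"][2]
def probe(i):
    bot.move_ptp(at(i,-40,113),rot); bot.dwell(.15)
    b=fz(); hit=bot.movel(at(i,-40,97),max_speed=12,threshold=1.2)
    s=bot.get_state(); z=s["tcp_pos"][2]; out=[(z,s["contact_force"][2]-b)]; zc=z
    for k in range(9):
        if not hit or abs(out[-1][1])>6: break
        zc-=.6; bot.movel(at(i,-40,zc),max_speed=10)
        s=bot.get_state(); out.append((s["tcp_pos"][2],s["contact_force"][2]-b))
    print(i,hit,np.round(out,2).tolist(),"t",round(s["t"],2))
E
python3 - <<'E'
from h import *
bot.grip(0.0)
bot.move_ptp(at(1,-40,150),rot); print(bot.get_state()["t"])
probe(1)
cv2.imwrite("pics/p1.png",imaging.capture("wrist"))
E
```

```text
2.5
1 False [[97.08, 0.84]] t 4.41
```

Run:
```python
from h import *
print(bot.get_state()["contact_force"],bot.get_state()["opening"],bot.get_state()["tcp_pos"])
cv2.imwrite("pics/s1.png",cv2.resize(imaging.capture("scene")[150:280,130:300],None,fx=4,fy=4,interpolation=cv2.INTER_CUBIC))
```

```text
[0.11171023 0.27067588 0.96494203] 0.0005668193137912584 [ 434.66750148 -211.85038333   97.07989266]
```

View pics/p1.png

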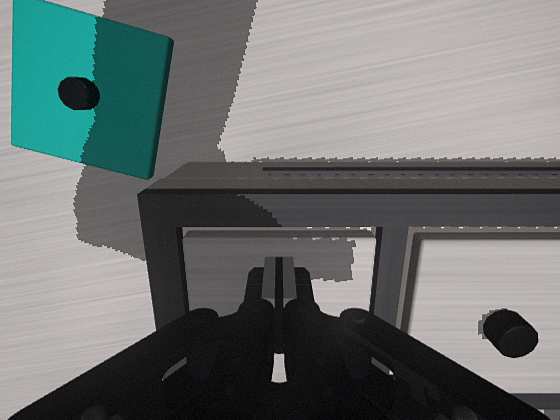

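View pics/s1.png

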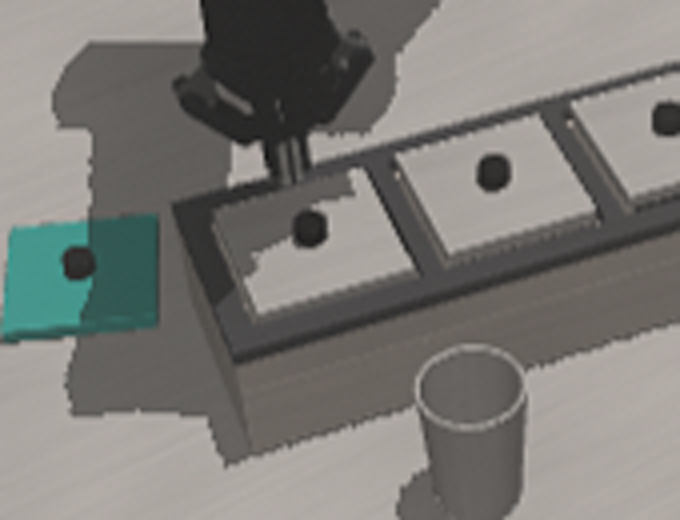

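The wrist view shows the shut fingertips at (280,262) on the near half of cover_1. The scene crop shows the same spot at (290,180). The tips are below the lowest possible height of a sound cover's top (101), yet the force is only 0.8 N, which suggests it rocked. I'll check this with a stepped force profile and before/after pictures.

Run:
```python
from h import *
a=imaging.capture("scene")
bot.movel(at(1,-40,110),max_speed=60); bot.dwell(.2); b=imaging.capture("scene"); f0=fz(); out=[]
crop=lambda im: cv2.resize(im[190:235,170:245],None,fx=5,fy=5,interpolation=cv2.INTER_CUBIC)
cv2.imwrite("pics/ab.png",np.hstack([crop(a),crop(b)]))
for z in np.arange(107,92.5,-1):
    bot.movel(at(1,-40,z),max_speed=20); s=bot.get_state(); out.append((z,s["tcp_pos"][2],s["contact_force"][2]-f0))
    if out[-1][2]>4: break
print(np.round(out,2).tolist(),s["t"])
bot.movel(at(1,-40,112),max_speed=60)
```

```text
[[107.0, 106.68, 0.73], [106.0, 105.93, -0.06], [105.0, 104.96, -0.38], [104.0, 103.95, -0.65], [103.0, 102.95, 0.02], [102.0, 101.93, 0.29], [101.0, 100.94, 0.25], [100.0, 99.93, -0.21], [99.0, 98.91, 0.01], [98.0, 97.92, -0.68], [97.0, 96.95, 0.21], [96.0, 95.91, -0.91], [95.0, 94.92, -0.65], [94.0, 93.95, -0.41], [93.0, 92.91, 0.23]] 8.975
```

View pics/ab.png

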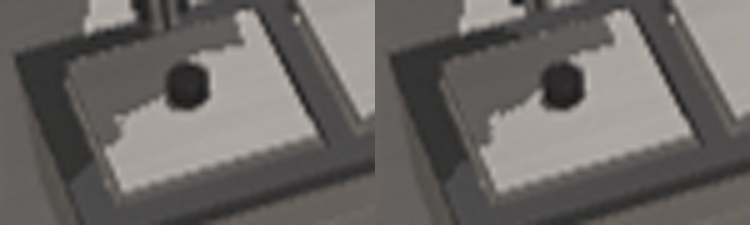

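The two crops, before and after, show no visible tilt, and there was no real contact down to z=93 (noise is ±0.8 N). So the surface lies lower than nominal in the arm's frame. I'll carry on downward slowly with a threshold.

```bash
cat >> h.py <<'E'
def avgz(n=4):
    v=[]
    for _ in range(n): bot.dwell(.03); v.append(fz())
    return np.mean(v)
def probe2(i,z0,zmin=78,lim=5.5):
    bot.movel(at(i,-40,z0),max_speed=80); b=avgz()
    hit=bot.movel(at(i,-40,zmin),max_speed=8,threshold=2.0)
    z=bot.get_state()["tcp_pos"][2]; out=[(z,avgz()-b)]; zc=z
    for k in range(9):
        if not hit or out[-1][1]>lim: break
        zc-=.6; bot.movel(at(i,-40,zc),max_speed=10); out.append((bot.get_state()["tcp_pos"][2],avgz(3)-b))
    print(i,hit,np.round(out,2).tolist(),"t",round(bot.get_state()["t"],2))
E
python3 - <<'E'
from h import *
probe2(1,94)
cv2.imwrite("pics/p2.png",imaging.capture("wrist"))
E
```

```text
1 True [[79.09, 5.6]] t 11.76
```

View pics/p2.png

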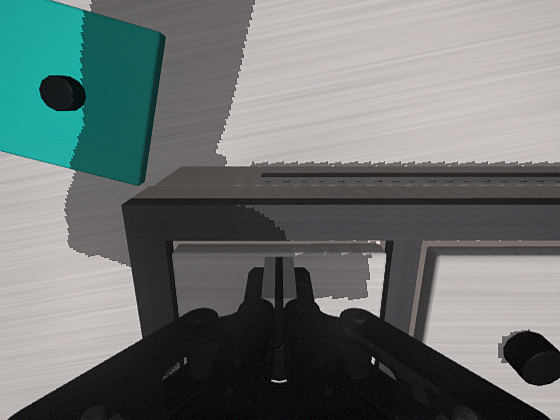

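The wrist view shows the tips at about (280,258) against cover_1, whose near edge is at rows 243–253. Contact came at z≈79. I'll check where the TCP and the nominal cover edges should appear.

```bash
cat >> h.py <<'E'
def proj(m,p):
    c=R.from_euler("xyz",m["rotation"]).inv().apply(np.array(p)-m["position"])*[1,-1,-1]
    q=m["K"]@c; return (q[:2]/q[2]).round(1)
E
python3 - <<'E'
from h import *
m=imaging.camera_model("wrist"); s=bot.get_state(); t=s["tcp_pos"]
print(s["t"],m["position"],t)
for d in(0,10,20): print("tip",d,proj(m,[t[0],t[1],t[2]+d]))
def w(x,y,z): return [*(np.array([508.5,-33.3])+ey*y+x*ex),z]
for z in(96,80): print("wall top inner/outer corner near -y end",z,proj(m,w(-56,-245,z)),proj(m,w(-74.5,-263.5,z)), "pocket1 near +y",proj(m,w(-56,-133,z)),"knob2",proj(m,w(0,-63,z+22)))
print("counter outer corner",proj(m,w(-74.5,-263.5,0)))
for z in (98,101,105): print("cover1 near edge",z,proj(m,w(-52,-189,z)))
E
```

```text
11.8083 [ 354.86602448 -198.12953422  243.35318331] [ 434.57468984 -211.80287121   79.0521478 ]
tip 0 [280.5 253.3]
tip 10 [280.6 261.9]
tip 20 [280.7 271.5]
wall top inner/outer corner near -y end 96 [165.3 239. ] [121.4 202.6] pocket1 near +y [396.2 239.1] knob2 [545.9 366.2]
wall top inner/outer corner near -y end 80 [175.1 226.8] [135.5 193.3] pocket1 near +y [386.  226.9] knob2 [522.3 342.6]
counter outer corner [179.7 163.8]
cover1 near edge 98 [280.8 248.4]
cover1 near edge 101 [280.8 251.1]
cover1 near edge 105 [280.9 254.9]
```

Run:
```python
from h import *
m=imaging.camera_model("wrist")
cv2.imwrite("pics/tip.png",cv2.resize(cv2.imread("pics/p2.png")[210:330,200:360],None,fx=5,fy=5,interpolation=cv2.INTER_CUBIC))
t=bot.get_state()["tcp_pos"]
for r in(-11,0,11):
  for d in (0,5,10,15,20): print(r,d,proj(m,[t[0]+r*ex[0],t[1]+r*ex[1],t[2]+d]))
out=[(t[2],avgz(2))]
for z in np.arange(80,95,1.):
    bot.movel(at(1,-40,z),max_speed=25); out.append((bot.get_state()["tcp_pos"][2],avgz(3)))
print(np.round(out,2).tolist(),bot.get_state()["t"])
```

```text
-11 0 [280.5 234.8]
-11 5 [280.6 238.6]
-11 10 [280.6 242.5]
-11 15 [280.7 246.7]
-11 20 [280.8 251.2]
0 0 [280.5 253.3]
0 5 [280.5 257.5]
0 10 [280.6 261.9]
0 15 [280.6 266.6]
0 20 [280.7 271.5]
11 0 [280.4 271.2]
11 5 [280.5 275.7]
11 10 [280.5 280.5]
11 15 [280.6 285.6]
11 20 [280.7 291. ]
[[79.05, 5.64], [79.82, 0.24], [80.97, 0.31], [82.07, -0.38], [83.07, -0.25], [84.07, 0.03], [85.08, -0.28], [86.08, -0.59], [87.07, -0.05], [88.08, -0.0], [89.08, -0.4], [90.07, 0.03], [91.08, -0.5], [92.08, 0.23], [93.08, 0.02], [94.07, -0.48]] 17.125
```

View pics/tip.png

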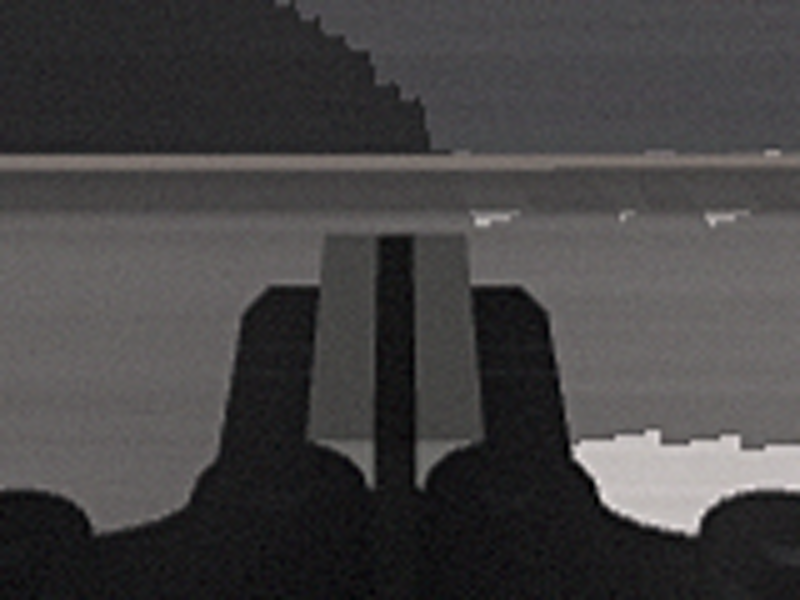

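The crop shows the tip edge at crop row 233 (picture row 257) on the cover, and the cover's near top edge at row 252, which is z≈101–102. On release the force fell from 5.6 N to 0 within 0.8 mm, with no plateau. So cover_1 is sound, and the real tip is about 22 mm above the reported TCP. Next are covers 2, 3 and 4, with a release profile on each.

```bash
cat >> h.py <<'E'
def probe3(i):
    bot.movel(at(i,-40,96),max_speed=140); bot.movel(at(i,-40,90),max_speed=60); b=avgz(4)
    im0=imaging.capture("wrist")
    hit=bot.movel(at(i,-40,72),max_speed=9,threshold=2.2); im1=imaging.capture("wrist")
    cv2.imwrite(f"pics/c{i}a.png",im0); cv2.imwrite(f"pics/c{i}b.png",im1)
    z=bot.get_state()["tcp_pos"][2]; out=[(z,avgz(2)-b)]
    for k in range(6):
        z+=.8; bot.movel(at(i,-40,z),max_speed=25); out.append((bot.get_state()["tcp_pos"][2],avgz(3)-b))
    print(i,hit,np.round(out,2).tolist(),"t",round(bot.get_state()["t"],2))
E
python3 - <<'E'
from h import *
probe3(2)
E
```

```text
2 True [[77.94, 4.79], [78.52, 0.96], [79.48, 0.96], [80.41, 1.37], [81.2, 0.99], [81.97, 1.14], [82.75, 0.27]] t 22.1
```

Cover_2 held a plateau of about 1.1 N over 3.5 mm of release, where cover_1 had none, so cover_2 is the loose one. Its level top is at TCP z≈82.4, so its knob top is at about 97.4. I'll press it in the middle, on the knob.

Run:
```python
from h import *
bot.movel(at(2,-40,106),max_speed=60); bot.movel(at(2,0,106),max_speed=80); b=avgz(4)
h1=bot.movel(at(2,0,86),max_speed=10,threshold=4); s=bot.get_state(); print(h1,s["tcp_pos"],s["contact_force"]-[0,0,b],s["t"])
h2=bot.movel(at(2,0,84),max_speed=8,threshold=32) ; s=bot.get_state(); print(h2,s["tcp_pos"],avgz(2)-b,s["wrist_torque"],s["t"])
```

```text
True [497.01015877 -95.26137811  96.91113168] [-0.24791539  0.11839225  3.60283425] 24.475
True [496.99298811 -95.25547285  90.2757834 ] 5.6406366607332155 [0.04282417 0.19688383 0.00442046] 25.5417
```

It sank 6.7 mm to z=90.3. I'll press again to confirm the hard stop, then lift clear.

Run:
```python
from h import *
h=bot.movel(at(2,0,86),max_speed=6,threshold=40); s=bot.get_state(); print(h,s["tcp_pos"],s["contact_force"],s["t"])
bot.movel(at(2,0,130),max_speed=80); bot.movel(at(2,-60,200),max_speed=150); bot.move_ptp(at(1,-120,220),rot)
s=bot.get_state(); print(s["contact_force"],s["t"])
cv2.imwrite("pics/end.png",cv2.resize(imaging.capture("scene")[130:280,130:400],None,fx=2.9,fy=2.9,interpolation=cv2.INTER_CUBIC))
```

```text
False [497.10223539 -95.32416964  90.06723781] [-12.51077158   2.86710681  38.07229636] 26.4083
[-0.25581811  0.08273032 -0.1705584 ] 28.4917
```

View pics/end.png

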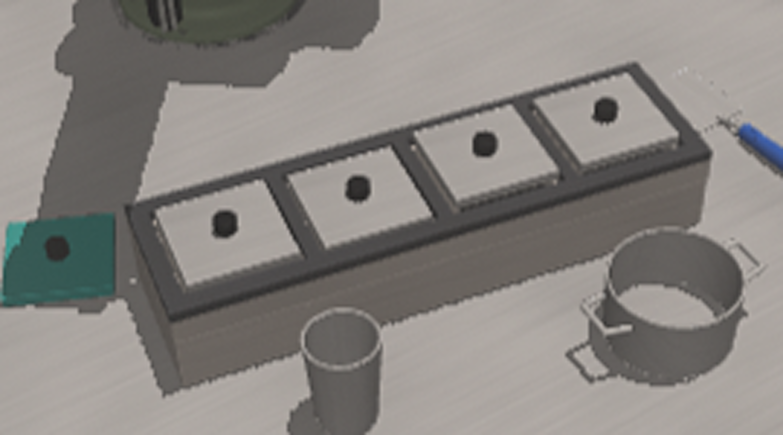

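Cover_2's knob is at (358,188). The cover lies level and low in its pocket, flush with the rim. It hit a hard stop: 38 N moved it only 0.2 mm. Covers 1, 3 and 4 and the bystanders are in place and the arm is clear.

```bash
python3 -c "
from bench import bot
print(bot.sign_off())"
```

```text
the job is handed in; nothing more can be done
None
```

Cover_2 was the loose one: it rocked under a light edge press while cover_1 did not, so I pressed it down in the middle to a hard stop on its ledge (about 6.7 mm of travel), left covers 3 and 4 untouched, moved clear and handed the job in at about 28.5 s.

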